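# Pad a clay roundel and light it with the torch at a slant

### The arm

A 6-joint arm with a two-finger parallel gripper is mounted at the origin on the work surface. World frame = base frame: x ahead of the robot, y to its left, z up, the work surface at z = 0. Lengths are in m, angles in degrees, forces in N, time in s.
With the tool pointing down it reaches from about 0.4 to 0.825 m from the base axis. Payload 7 kg.
Tool frame: the origin (TCP) lies between the finger pads; the fingertips stand 19 mm ahead of it and the grasp point (between the pads) is the TCP; x points along the fingers, y is the direction in which the jaws open and shut, and the axes are right-handed (so a half turn about x gives the same grasp; the last joint's range is limited). The gripper opens to 88 mm and grips with 3 to 60 N. Pads are 19 mm wide; open, the fingers measure 130 mm over their backs; the gripper's body (78 mm by 193 mm) begins 47 mm behind the grasp point.
Start: joints at [-50.472, 20.546, 0.682, 0, -70.136, -16.507], TCP at [0.264, -0.621, 0.246] pointing down, gripper open.
Joint ranges: [-176.03, 176.03], [-82.01, 121.73], [-58.28, 71.71], [-173.87, 95.51], [-174.79, -0.11], [-173.66, 173.66]. Speed limits (degrees/s): [136.94, 136.94, 172.46, 180, 180, 180].

### API

Orientations are given as [roll, pitch, yaw] about the fixed x, y, z axes, in that order (R = Rz(yaw) Ry(pitch) Rx(roll)).
In Python, from plant import r gives the robot as it stands.
- The arm moves only by the tool send_rows, never from a script. Its argument "plan" is a list of rows, each a list of 2 entries, a list of its own where there are three numbers: the shift along the tool's x, y, z scaled (see below), then the turn, a rotation vector about the tool's x, y, z scaled (see below). A call has exactly 5 rows; each row is the pose to reach, as a shift and turn from the pose measured when the call began, along the tool's axes at that moment; what a row does not reach only later rows make up. The controller multiplies each number of a shift by 0.15 m and each number of a turn by pi/4 rad. A row lasts 1/10 s, in which the tool goes at most 50 mm and 8.59 degrees, less where a joint would pass 70% of its speed; a pose out of reach is approached as far as the arm can. A call with a number of a shift or a turn outside -1 to 1 is refused whole. A call with a gripper value outside its range is refused whole. "jaw" is the opening, from -1 (shut) to 1 (fully open), so that 0 is half open, set as the call begins (left out, the last holds). The fingers move at their own pace and stop on an object; "force" is the grip in N (left out, the last holds). Time passes only in rows, so rows that repeat a pose let the fingers close, or fill a call up. It gives the time, the measured TCP pose, the force and the opening at its end, in the units of the state.
- r.get_state(): the state, without advancing time (a new reading comes with each control period).
- r.capture(name): name is "scene" or "top" or "wrist"; returns a dict with "color" (420x560x3 uint8, red, green, blue), "range_z" (420x560 float32, m along the optical axis (not along the pixel's ray), 0 where there is no reading), "mtx" (3x3 intrinsics, pixels), "pose" (4x4, takes a point from camera to world coordinates). Camera axes: x right, y down, z forward; pixel columns grow to the right and rows downward; lengths in m; the calibration is good to about 2 mm. The wrist camera is an equidistant fisheye: a pixel r from the principal point sees the ray r / f radians off the axis. A picture is of the moment at which its call begins.
- r.close_job(): hands the job in, once; it reports no verdict.
Trained networks look in a picture, given as the dict that the camera call returned (one of the last four; its "shot" number tells which), for a name from the list of things; names that differ only in an ending like _2 or _b are one class to them, and where a whole thing is asked for, a point or a joint stands for the part that bears it (a point fixed in the world has none). Each returns a list of dicts, best first, with "score" (0 to 1); they miss things now and then, are a little off and sometimes report something else, mostly with a low value. They report only what shows in the picture. A call takes as long as a camera call.
- r.find_in(picture, target): "uv" ([column, row] in pixels, amid what is visible of it).
- r.trace(picture, target): "mask" (420x560 bool, what is visible of it) and "uv" ([column, row] in pixels, amid what is visible of it).
The state is a dict: "time_s": time; "joints": joint angles; "qd": joint speeds; "joint_torque": joint torques, N m; "tcp_pos": TCP position; "eef_rot": TCP orientation; "contact_force": force on the tool from outside, world axes, zero at the start; "moment": the same for the moment, N m; "gripper_width": finger opening in m.
Only numpy, scipy, OpenCV 4.12 (cv2) and the standard library are available. Lean on these libraries where they do the work, as an engineer would, in place of code of your own. Each camera call takes 0.05 s, during which the arm holds its last target. There are 200 camera calls.

### The job

Prepare the clay roundel for inspection: lay the brown cork disc on the middle of the round examination stand, then lay the roundel, face up, centred on the cork, setting it down rather than dropping it. Then draw the blue torch up out of its holder, lean it over to about 45 degrees, and finish while holding it still in the gripper with its lens end (the end that stood in the holder) pointing down at the roundel from about 12 cm away, in free air, never touching the roundel with it. Leave the other things on the table where they are.

Things in the scene. Friction and masses are not known exactly. Their poses are not given: they have to be found in the camera images.
- stand: fixed round examination stand, diameter 130 mm, height 30 mm, grey top with a white disc of 62 mm diameter (a flat mark) at its middle; origin at the centre of its underside, on the table; its top is 30 mm above the origin
- cork: loose cork disc, light brown, diameter 60 mm, 14 mm thick, about 30 g, lying on the table; origin at the centre of its underside, z up
- spare: bystander: loose black rubber disc of the same size as the cork (60 mm by 14 mm), lying on the table; origin at the centre of its underside
- foam: fixed white foam slab 120 x 120 x 20 mm with a grey circle on top; the roundel starts on it; origin at the centre of its underside, top 20 mm above that
- roundel: loose fired-clay roundel, orange-brown disc, diameter 50 mm, 14 mm thick, about 50 g, starting on the foam slab (underside 20 mm above the table); origin at the centre of its underside, z up towards its face, which has a darker round field with a small boss (1 mm) in the middle
- roundel_top (a point): centre of the roundel's face, 14 mm above its origin
- holder: fixed aluminium block 80 x 80 x 60 mm, with a round upright bore of 35 mm diameter and 50 mm depth in the middle of its top, in which the torch stands; origin at the centre of its underside
- torch: loose inspection torch, 140 mm long, about 120 g, standing lens down in the holder's bore with its upper 90 mm showing. Steel head of 30 mm diameter over the first 30 mm from the lens (in the bore), then a round blue barrel of 24 mm diameter up to a black tail. Origin at the centre of the lens, at the start 10 mm above the table; z runs along the torch from lens to tail, so the beam goes along -z; z is vertical at the start and about 45 degrees from vertical at the end
- torch_tail (a point): centre of the torch's tail end, 140 mm from its origin along z, 150 mm above the table at the start
- artefact: bystander: loose dark wooden artefact, 36 x 105 x 23 mm, on a white foam slab 20 mm thick at the back; origin at the centre of its underside
- blower: bystander: loose blue dust blower, standing, 62 mm across, 140 mm tall; origin at the centre of its underside
- jar: bystander: loose amber glass jar, diameter 56 mm, 85 mm tall; origin at the centre of its underside
- brush: bystander: loose brush lying on the table; origin at the middle of its underside
- beaker: bystander: loose white ceramic cup, rim diameter 76 mm, 90 mm tall; origin at the centre of its underside

How it is judged:
By the outcome, as a careful person would: the job done as asked, in the order asked, and still so for the second after the job is handed in, while the arm keeps its last pose, push and grip.
It also fails if it takes over 61 s, if anything falls off the work surface, if the arm or the gripper's body presses on something with over 40 N, if the wrist force passes 120 N, or if a joint passes its speed limit or range.

## Working session

There is one attempt and no reset: what is moved stays moved. The work goes in short steps, Python scripts to look and compute and a tool call to move; the robot and the scene stay as the last step left them, time stands still between calls to the robot, and variables do not carry over. Pictures are saved under pics/ and viewed, about 8 in all and at most 12, crops included, and the job is handed in when it is done.

Besides the shell and the picture viewer there is one more tool, called in YAML: its name, and indented under it one key for each argument. send_rows: Moves the arm, as the interface text tells. Its arguments: {"type":"object","properties":{"plan":{"type":"array"},"jaw":{"type":"number"},"force":{"type":"number"}},"required":["plan"]}

```bash
ls; mkdir -p pics; cat > h.py <<'E'
import numpy as np, cv2
from plant import r
from scipy.spatial.transform import Rotation as R
def pts(c):
    z=c["range_z"]; K=c["mtx"]; v,u=np.mgrid[:z.shape[0],:z.shape[1]]
    P=np.stack([(u-K[0,2])/K[0,0]*z,(v-K[1,2])/K[1,1]*z,z],-1)
    return P@c["pose"][:3,:3].T+c["pose"][:3,3]
def save(c,n,s=None):
    im=c["color"][...,::-1]
    cv2.imwrite(f"pics/{n}.png",im)
E
python3 - <<'E'
from h import *
print(r.get_state())
for cam in ("top","scene"):
    c=r.capture(cam); save(c,cam+"1"); P=pts(c)
    print(cam,c["pose"].round(3).tolist())
    for n in "stand cork spare foam roundel holder torch artefact blower jar brush beaker".split():
        t=r.trace(c,n)
        if t:
            m=t[0]["mask"]&(c["range_z"]>0); Q=P[m]
            if len(Q)==0: print(n,"empty");continue
            zt=np.percentile(Q[:,2],95); T=Q[Q[:,2]>zt-.006]
            (cx,cy),rad=cv2.minEnclosingCircle(T[:,:2].astype(np.float32))
            print(n,round(t[0]["score"],2),np.round(t[0]["uv"]),m.sum(),"top z",zt.round(4),"mean",T[:,:2].mean(0).round(4),"circ",round(cx,4),round(cy,4),round(rad,4),"ext",np.ptp(Q,axis=0).round(3))
        else: print(n,None)
E
```

```text
pics
{'time_s': 0.0, 'joints': array([-5.04732261e+01,  2.05904385e+01,  6.34035578e-01, -2.29554599e-02,
       -7.01365761e+01, -1.65077003e+01]), 'qd': array([-0.09238641,  0.00554068,  0.01855599, -0.04294798, -0.08171445,
       -0.05785601]), 'joint_torque': array([-8.76370486e-04, -5.82722104e+01,  2.93055940e+01,  6.99725971e+00,
        6.77786578e-03, -1.56229330e-04]), 'tcp_pos': array([ 0.26376598, -0.62082109,  0.24462699]), 'eef_rot': array([ 93.44287972,  89.9045488 , 116.454136  ]), 'contact_force': array([ 0.61541024,  0.43584593, -0.87781706]), 'moment': array([-0.03371264,  0.05764948,  0.04414861]), 'gripper_width': 0.08770186361436827}
top [[-0.018, -0.987, 0.157, 0.45], [-1.0, 0.017, -0.009, -0.008], [0.006, -0.157, -0.988, 0.962], [0.0, 0.0, 0.0, 1.0]]
stand 0.71 [291. 218.] 2405 top z 0.0324 mean [ 0.5615 -0.0421] circ 0.5621 -0.0419 0.0647 ext [0.126 0.125 0.039]
cork 0.89 [208. 283.] 555 top z 0.0167 mean [0.4249 0.1547] circ 0.4255 0.1552 0.0296 ext [0.057 0.059 0.023]
spare 0.7 [338. 272.] 553 top z 0.0165 mean [ 0.4404 -0.146 ] circ 0.4403 -0.1463 0.0301 
[... 1709 characters left out ...]
6 0.101 0.065]
holder 0.62 [387. 206.] 936 top z 0.0623 mean [0.4561 0.3221] circ 0.4487 0.3218 0.0531 ext [0.087 0.101 0.066]
torch 0.67 [394. 185.] 257 top z 0.1511 mean [0.4488 0.322 ] circ 0.4478 0.3214 0.0128 ext [0.025 0.023 0.096]
artefact 0.96 [273. 270.] 567 top z 0.0449 mean [0.7561 0.0191] circ 0.7571 0.0176 0.0482 ext [0.042 0.102 0.028]
blower None
jar 0.91 [199. 264.] 795 top z 0.0865 mean [ 0.7592 -0.1564] circ 0.7568 -0.1581 0.0258 ext [0.111 0.053 0.091]
brush 0.57 [141. 239.] 662 top z 0.0215 mean [ 0.6595 -0.3541] circ 0.6721 -0.355 0.0973 ext [0.195 0.062 0.022]
beaker 0.56 [350. 266.] 1244 top z 0.0901 mean [0.7462 0.2043] circ 0.7449 0.204 0.0379 ext [0.075 0.073 0.093]
```

View pics/top1.png

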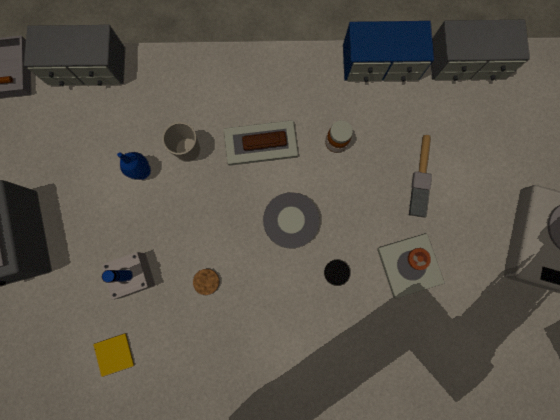

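View pics/scene1.png

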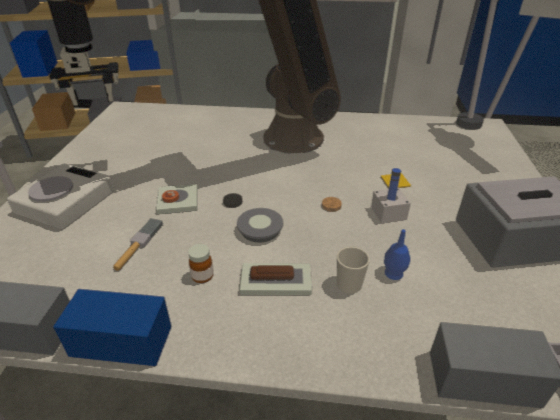

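The top view shows the stand at about (292,219), the cork at (206,281), the spare at (337,272), the roundel on its foam at (420,259) and the torch at (120,275). These agree with the network positions. In the scene view the network's "roundel" is actually the holder, so I'm ignoring it. Next I'll plan the move to the cork.

```bash
cat >> h.py <<'E'
def cur():
    s=r.get_state(); return s["tcp_pos"],R.from_euler("xyz",s["eef_rot"],degrees=True)
def mv(p,Rt,start=None):
    "scaled shift and turn from start (default: now) to pose p,Rt"
    p0,R0=start if start else cur()
    sh=R0.inv().apply(np.array(p)-p0)/.15; t=(R0.inv()*Rt).as_rotvec()/(np.pi/4)
    print("shift",sh.round(3).tolist(),"turn",t.round(3).tolist()); return (np.array(p),Rt)
def down(yaw):
    "tool down, jaw axis at yaw deg in the world"
    y=np.array([np.cos(np.radians(yaw)),np.sin(np.radians(yaw)),0]); x=np.array([0,0,-1.])
    return R.from_matrix(np.stack([x,y,np.cross(x,y)],1))
E
python3 - <<'E'
from h import *
p,R0=cur(); print(R0.as_matrix().round(3))
y=R0.as_matrix()[:,1]; print(np.degrees(np.arctan2(y[1],y[0])))
c=r.capture("wrist"); print(c["mtx"].round(1).tolist()); print(np.round(np.linalg.inv(np.vstack([np.c_[R0.as_matrix(),p],[0,0,0,1]]))@c["pose"],3))
for yaw in (90,-90,0,180):
    print(yaw);s=mv(p,down(yaw))
E
```

```text
[[-0.    -0.391  0.92 ]
 [ 0.     0.92   0.391]
 [-1.     0.    -0.   ]]
113.01880901671653
[[325.2, 0.0, 282.5], [0.0, 325.2, 210.6], [0.0, 0.0, 1.0]]
[[ 0.001 -0.245  0.969 -0.14 ]
 [ 1.    -0.    -0.001 -0.   ]
 [ 0.001  0.969  0.245 -0.065]
 [ 0.     0.     0.     1.   ]]
90
shift [0.0, 0.0, -0.0] turn [0.512, -0.0, -0.0]
-90
shift [0.0, 0.0, -0.0] turn [-3.488, 0.0, -0.0]
0
shift [0.0, 0.0, -0.0] turn [2.512, -0.0, 0.0]
180
shift [0.0, 0.0, -0.0] turn [-1.488, -0.0, -0.0]
```

send_rows:
  plan:
    - [[0, 0.17, 0.25], [0.13, 0, 0]]
    - [[0, 0.33, 0.5], [0.26, 0, 0]]
    - [[0, 0.5, 0.75], [0.39, 0, 0]]
    - [[0, 0.66, 1.0], [0.512, 0, 0]]
    - [[0, 0.66, 1.0], [0.512, 0, 0]]
  jaw: 1
  force: 20

```text
time_s: 1.85
tcp_pos: [0.3657, -0.4681, 0.2462]
eef_rot: [-1.6, 89.9, -1.6]
contact_force: [-0.3, -0.6, -0.1]
gripper_width: 0.0878
```

send_rows:
  plan:
    - [[0, 0.25, 0.1], [0, 0, 0]]
    - [[0, 0.5, 0.2], [0, 0, 0]]
    - [[0, 0.75, 0.3], [0, 0, 0]]
    - [[0, 1, 0.4], [0, 0, 0]]
    - [[0, 1, 0.4], [0, 0, 0]]

```text
time_s: 2.35
tcp_pos: [0.4271, -0.3152, 0.2468]
eef_rot: [1.5, 89.8, 1.7]
contact_force: [0.6, -1.0, -0.7]
gripper_width: 0.0877
```

send_rows:
  plan:
    - [[0, 0.25, 0], [0, 0, 0]]
    - [[0, 0.5, 0], [0, 0, 0]]
    - [[0, 0.75, 0], [0, 0, 0]]
    - [[0, 1, 0], [0, 0, 0]]
    - [[0, 1, 0], [0, 0, 0]]

```text
time_s: 2.85
tcp_pos: [0.4266, -0.1628, 0.2473]
eef_rot: [7.2, 89.8, 7.7]
contact_force: [0.4, -0.5, 1.2]
gripper_width: 0.0874
```

send_rows:
  plan:
    - [[0, 0.25, 0], [0, 0, 0]]
    - [[0, 0.5, 0], [0, 0, 0]]
    - [[0, 0.75, 0], [0, 0, 0]]
    - [[0, 1, 0], [0, 0, 0]]
    - [[0, 1, 0], [0, 0, 0]]

```text
time_s: 3.35
tcp_pos: [0.426, -0.0105, 0.2479]
eef_rot: [11.7, 89.7, 12.4]
contact_force: [0.0, -0.6, -0.2]
gripper_width: 0.0877
```

send_rows:
  plan:
    - [[0.15, 0.25, 0], [0, 0, 0]]
    - [[0.3, 0.5, 0], [0, 0, 0]]
    - [[0.45, 0.75, 0], [0, 0, 0]]
    - [[0.6, 1, 0], [0, 0, 0]]
    - [[0.6, 1, 0], [0, 0, 0]]

```text
time_s: 3.85
tcp_pos: [0.4246, 0.1411, 0.1556]
eef_rot: [-24.8, 89.8, -24.0]
contact_force: [0.4, 0.1, 0.3]
gripper_width: 0.0878
```

```bash
cat >> h.py <<'E'
def wpts(c):
    z=c["range_z"]; K=c["mtx"]; v,u=np.mgrid[:z.shape[0],:z.shape[1]]
    a=(u-K[0,2])/K[0,0]; b=(v-K[1,2])/K[1,1]; th=np.hypot(a,b)+1e-9; s=np.tan(th)/th
    P=np.stack([a*s*z,b*s*z,z],-1)
    return P@c["pose"][:3,:3].T+c["pose"][:3,3]
def look(names,cam="wrist",tol=.004):
    c=r.capture(cam); P=wpts(c) if cam=="wrist" else pts(c); out={}
    for n in names:
        for t in r.trace(c,n)[:1]:
            m=t["mask"]&(c["range_z"]>0); Q=P[m]
            if len(Q)<20: continue
            zt=np.percentile(Q[:,2],90); T=Q[abs(Q[:,2]-zt)<tol]
            (cx,cy),rad=cv2.minEnclosingCircle(T[:,:2].astype(np.float32))
            print(n,round(t["score"],2),np.round(t["uv"]),m.sum(),"z",zt.round(4),"mean",T[:,:2].mean(0).round(4),"circ",round(cx,4),round(cy,4),round(rad,4))
            out[n]=(cx,cy,zt)
    return c,out
E
python3 - <<'E'
from h import *
c,o=look(["cork","stand"]); save(c,"w1")
print(cur()[0])
mv([o["cork"][0],o["cork"][1],.08],down(90))
E
```

```text
cork 0.58 [295. 204.] 3439 z 0.0157 mean [0.4265 0.154 ] circ 0.4273 0.1543 0.0301
[0.42524163 0.13893604 0.15804532]
shift [0.52, 0.102, 0.012] turn [0.014, 0.006, -0.001]
```

View pics/w1.png

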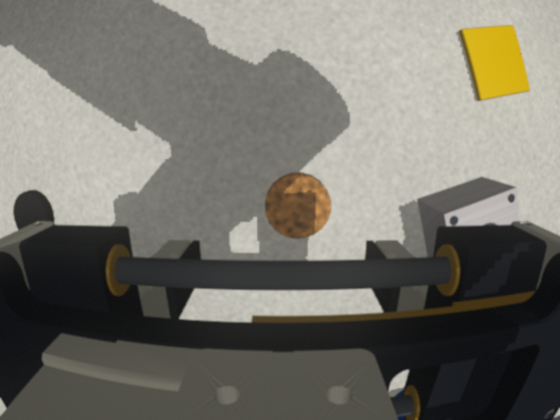

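The wrist view shows the cork at (298,205), between the fingers, with its radius measured at 30 mm. Descending.

send_rows:
  plan:
    - [[0.15, 0.03, 0], [0, 0, 0]]
    - [[0.3, 0.06, 0.01], [0, 0, 0]]
    - [[0.45, 0.1, 0.01], [0, 0, 0]]
    - [[0.52, 0.1, 0.01], [0, 0, 0]]
    - [[0.52, 0.1, 0.01], [0, 0, 0]]

```text
time_s: 4.5
tcp_pos: [0.4268, 0.1526, 0.0795]
eef_rot: [-15.1, 89.8, -14.6]
contact_force: [0.3, -0.1, -0.5]
gripper_width: 0.0876
```

send_rows:
  plan:
    - [[0.1, 0, 0], [0, 0, 0]]
    - [[0.2, 0, 0], [0, 0, 0]]
    - [[0.3, 0, 0], [0, 0, 0]]
    - [[0.37, 0, 0], [0, 0, 0]]
    - [[0.37, 0, 0], [0, 0, 0]]

```text
time_s: 5.0
tcp_pos: [0.4269, 0.1519, 0.0238]
eef_rot: [-30.0, 89.8, -29.5]
contact_force: [-0.1, -0.9, -0.0]
gripper_width: 0.0881
```

send_rows:
  plan:
    - [[0, 0, 0], [0, 0, 0]]
    - [[0, 0, 0], [0, 0, 0]]
    - [[0, 0, 0], [0, 0, 0]]
    - [[0, 0, 0], [0, 0, 0]]
    - [[0, 0, 0], [0, 0, 0]]
  jaw: -1
  force: 15

```text
time_s: 5.5
tcp_pos: [0.4272, 0.1522, 0.0242]
eef_rot: [-17.9, 89.8, -17.4]
contact_force: [-0.6, 0.2, 3.7]
gripper_width: 0.0593
```

send_rows:
  plan:
    - [[-0.2, 0, 0], [0, 0, 0]]
    - [[-0.4, 0, 0], [0, 0, 0]]
    - [[-0.6, 0, 0], [0, 0, 0]]
    - [[-0.7, 0, 0], [0, 0, 0]]
    - [[-0.7, 0, 0], [0, 0, 0]]

```text
time_s: 6.0
tcp_pos: [0.4278, 0.1532, 0.1315]
eef_rot: [15.0, 89.6, 15.6]
contact_force: [-0.0, -0.8, -0.3]
gripper_width: 0.0594
```

send_rows:
  plan:
    - [[0, -0.25, 0.22], [0, 0, 0]]
    - [[0, -0.5, 0.45], [0, 0, 0]]
    - [[0, -0.75, 0.68], [0, 0, 0]]
    - [[0, -1, 0.9], [0, 0, 0]]
    - [[0, -1, 0.9], [0, 0, 0]]

```text
time_s: 6.5
tcp_pos: [0.5667, 0.0008, 0.1304]
eef_rot: [6.4, 89.7, 6.8]
contact_force: [-1.8, 0.2, -0.7]
gripper_width: 0.0596
```

```bash
python3 - <<'E'
from h import *
c,o=look(["cork","stand"]); save(c,"w2"); look(["cork","stand"],"top");look(["cork","stand"],"scene")
print(cur()[0])
# white disc on stand, by colour+height, in wrist
for cam,f in (("wrist",wpts),("top",pts),("scene",pts)):
    c=r.capture(cam);P=f(c)
    d=np.hypot(P[...,0]-.5635,P[...,1]+.041); m=(d<.07)&(abs(P[...,2]-.032)<.006)
    g=c["color"].min(-1); th=(np.percentile(g[m],95)+np.percentile(g[m],30))/2 
    q=P[m&(g>th)&(d<.045)]; print(cam,len(q), q.mean(0).round(4),cv2.minEnclosingCircle(q[:,:2].astype(np.float32)), "rim",cv2.minEnclosingCircle(P[m][:,:2].astype(np.float32)))
mv([.5635,-.041,.1],down(90))
E
```

```text
cork 0.58 [280. 246.] 7128 z 0.1218 mean [5.607e-01 5.000e-04] circ 0.5668 0.0005 0.03
stand 0.94 [212. 182.] 12716 z 0.0319 mean [ 0.5426 -0.0484] circ 0.5614 -0.0436 0.0646
stand 0.64 [290. 235.] 720 z 0.0318 mean [ 0.5228 -0.0407] circ 0.5347 -0.0418 0.0573
cork 0.73 [281. 195.] 304 z 0.1233 mean [0.5662 0.0076] circ 0.5648 0.0068 0.0313
stand 0.63 [260. 224.] 1273 z 0.0322 mean [ 0.5673 -0.0407] circ 0.5649 -0.041 0.067
[0.56400159 0.00557844 0.13243415]
wrist 4321 [ 0.5544 -0.0501  0.0313] ((0.5548803210258484, -0.04876093193888664), 0.03480864316225052) rim ((0.5627081990242004, -0.04354294389486313), 0.0646275132894516)
top 138 [ 0.5349 -0.0518  0.0298] ((0.5440011024475098, -0.048925936222076416), 0.030060064047574997) rim ((0.5404666662216187, -0.041903913021087646), 0.05969129130244255)
scene 271 [ 0.5601 -0.046   0.0309] ((0.5587223768234253, -0.0455230250954628), 0.03816181421279907) rim ((0.5640141367912292, -0.039741016924381256), 0.06731833517551422)
shift [0.215, -0.308, -0.01] turn [0.014, 0.01, -0.003]
```

View pics/w2.png

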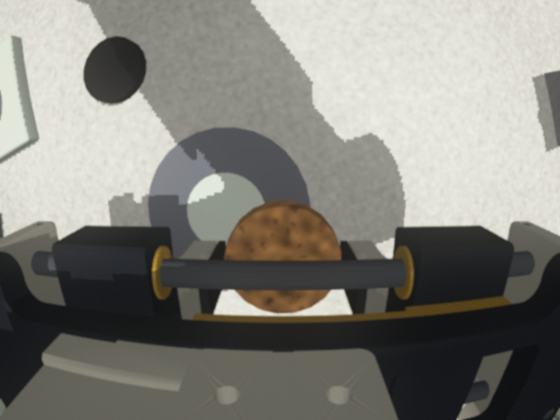

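The wrist view shows the cork held at (283,256) and the stand's white disc at about (226,207). From this picture the stand is (-4.7, -43.8) mm from the cork. I'll shift by that and go low.

send_rows:
  plan:
    - [[0.1, -0.08, -0.01], [0, 0, 0]]
    - [[0.2, -0.16, -0.02], [0, 0, 0]]
    - [[0.3, -0.24, -0.03], [0, 0.01, 0]]
    - [[0.38, -0.29, -0.03], [0, 0.01, 0]]
    - [[0.38, -0.29, -0.03], [0, 0.01, 0]]

```text
time_s: 7.6
tcp_pos: [0.5595, -0.0393, 0.0734]
eef_rot: [157.9, 89.8, 158.4]
contact_force: [-0.3, -0.0, -0.4]
gripper_width: 0.0596
```

```bash
cat >> h.py <<'E'
def circ(Q,rad):
    "robust outer circle of known radius from planar points"
    from scipy.optimize import least_squares
    Q=Q[:,:2]; h=cv2.convexHull(Q.astype(np.float32))[:,0]
    f=least_squares(lambda c:np.hypot(*(h-c).T)-rad,h.mean(0),loss="soft_l1",f_scale=.001)
    return f.x.round(4),np.abs(f.fun).mean().round(4)
def plane(c,P,center,z,rmax):
    return P[(np.hypot(P[...,0]-center[0],P[...,1]-center[1])<rmax)&(abs(P[...,2]-z)<.004)]
E
python3 - <<'E'
from h import *
for i in range(3):
    c=r.capture("wrist"); P=wpts(c); p=cur()[0]; print(p.round(4))
    for n,rad in(("cork",.03),("stand",.065)):
        t=r.trace(c,n)
        if not t: continue
        Q=P[t[0]["mask"]]; zt=np.percentile(Q[:,2],90 if n=="cork" else 50); Q=Q[abs(Q[:,2]-zt)<.003]; print(n,t[0]["score"],zt.round(4),circ(Q,rad),cv2.minEnclosingCircle(Q[:,:2].astype(np.float32)))
save(c,"w3")
E
```

```text
[ 0.5602 -0.0388  0.0744]
cork 0.72 0.0649 (array([ 0.5597, -0.0395]), np.float64(0.0003)) ((0.5597454309463501, -0.039803992956876755), 0.030340343713760376)
stand 0.56 0.0309 (array([ 0.5644, -0.0437]), np.float64(0.0008)) ((0.5640699863433838, -0.043434422463178635), 0.06495977938175201)
[ 0.5612 -0.0379  0.0759]
cork 0.93 0.0671 (array([ 0.5613, -0.0381]), np.float64(0.0002)) ((0.5612191557884216, -0.038300927728414536), 0.030066540464758873)
stand 0.93 0.0309 (array([ 0.5647, -0.0436]), np.float64(0.0006)) ((0.5640349388122559, -0.04343491420149803), 0.06493791937828064)
[ 0.5611 -0.0378  0.076 ]
cork 0.61 0.0674 (array([ 0.5614, -0.0379]), np.float64(0.0003)) ((0.5615173578262329, -0.037910982966423035), 0.030209720134735107)
stand 0.71 0.0148 (array([ 0.4363, -0.194 ]), np.float64(0.016)) ((0.4427676796913147, -0.14716914296150208), 0.03065398894250393)
```

View pics/w3.png

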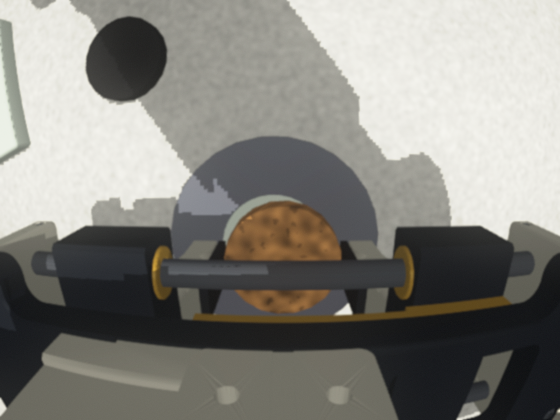

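The view shows the white disc showing slightly above and to the left of the cork, at about (262,200). That matches the measured correction of (+3.1, -5.6) mm. I'll apply it and lower the cork.

send_rows:
  plan:
    - [[0, -0.02, 0.01], [0, 0, 0]]
    - [[0.02, -0.037, 0.02], [0, 0, 0]]
    - [[0.05, -0.037, 0.02], [0, 0, 0]]
    - [[0.08, -0.037, 0.02], [0, 0, 0]]
    - [[0.1, -0.037, 0.02], [0, 0, 0]]

```text
time_s: 8.55
tcp_pos: [0.5636, -0.0435, 0.06]
eef_rot: [99.1, 89.9, 99.7]
contact_force: [0.4, 0.1, -0.4]
gripper_width: 0.0592
```

send_rows:
  plan:
    - [[0.01, 0, 0], [0, 0, 0]]
    - [[0.02, 0, 0], [0, 0, 0]]
    - [[0.03, 0, 0], [0, 0, 0]]
    - [[0.03, 0, 0], [0, 0, 0]]
    - [[0.03, 0, 0], [0, 0, 0]]

```text
time_s: 9.05
tcp_pos: [0.5637, -0.0435, 0.0556]
eef_rot: [96.2, 89.9, 96.9]
contact_force: [0.2, -0.8, -0.3]
gripper_width: 0.0594
```

```bash
cat >> h.py <<'E'
def pair(a,ra,b,rb,n=3):
    for i in range(n):
        c=r.capture("wrist"); P=wpts(c); s=r.get_state(); print(s["tcp_pos"].round(4),s["contact_force"].round(1),s["gripper_width"].round(4))
        for nm,rad in((a,ra),(b,rb)):
            t=r.trace(c,nm)
            if not t: continue
            Q=P[t[0]["mask"]]; zt=np.median(Q[:,2]); Q=Q[abs(Q[:,2]-zt)<.003]; print("  ",nm,round(t[0]["score"],2),zt.round(4),*circ(Q,rad),cv2.minEnclosingCircle(Q[:,:2].astype(np.float32)))
    return c
E
python3 - <<'E'
from h import *
pair("cork",.03,"stand",.065)
E
```

```text
Traceback (most recent call last):
  File "h.py", line 48, in pair
    c=r.capture("wrist"); P=wpts(c); s=r.get_state(); print(s["tcp_pos"].round(4),s["contact_force"].round(1),s["gripper_width"].round(4))
                                                                                                              ^^^^^^^^^^^^^^^^^^^^^^^^
AttributeError: 'float' object has no attribute 'round'
```

```bash
sed -i 's/s\["gripper_width"\].round(4)/s["gripper_width"]/' h.py; python3 - <<'E'
from h import *
pair("cork",.03,"stand",.065)
E
```

```text
[ 0.5637 -0.0435  0.0557] [-0.   0.6  0.1] 0.05922916586046615
   cork 0.64 0.0462 [ 0.5639 -0.0437] 0.0003 ((0.5639569759368896, -0.04390527680516243), 0.03027544915676117)
   stand 0.69 0.0309 [ 0.5646 -0.0433] 0.0025 ((0.5583769083023071, -0.04364653676748276), 0.06318547576665878)
[ 0.5637 -0.0435  0.0556] [ 0.9  0.5 -1.3] 0.05966487182926087
   cork 0.77 0.0462 [ 0.5639 -0.0437] 0.0003 ((0.5640190243721008, -0.043597545474767685), 0.03033781424164772)
   stand 0.74 0.0309 [ 0.5647 -0.0434] 0.0014 ((0.5573246479034424, -0.04337936267256737), 0.0632648691534996)
[ 0.5636 -0.0435  0.0556] [ 0.5 -0.6  0.1] 0.05926348495785855
   cork 0.78 0.0462 [ 0.5639 -0.0436] 0.0002 ((0.5639126896858215, -0.04347115010023117), 0.030329760164022446)
   stand 0.58 0.0309 [ 0.5646 -0.0436] 0.0021 ((0.5588957667350769, -0.04342291131615639), 0.06352937966585159)
```

send_rows:
  plan:
    - [[0.004, 0, 0.004], [0, 0, 0]]
    - [[0.008, 0, 0.004], [0, 0, 0]]
    - [[0.012, 0, 0.004], [0, 0, 0]]
    - [[0.012, 0, 0.004], [0, 0, 0]]
    - [[0.012, 0, 0.004], [0, 0, 0]]

```text
time_s: 10.05
tcp_pos: [0.5643, -0.0435, 0.0543]
eef_rot: [88.2, 89.9, 88.9]
contact_force: [-1.8, 0.7, 5.0]
gripper_width: 0.059
```

send_rows:
  plan:
    - [[0, 0, 0], [0, 0, 0]]
    - [[0, 0, 0], [0, 0, 0]]
    - [[0, 0, 0], [0, 0, 0]]
    - [[0, 0, 0], [0, 0, 0]]
    - [[0, 0, 0], [0, 0, 0]]
  jaw: 1

```text
time_s: 10.55
tcp_pos: [0.5643, -0.0435, 0.0541]
eef_rot: [92.8, 89.9, 93.5]
contact_force: [-0.2, 0.6, -0.4]
gripper_width: 0.0871
```

send_rows:
  plan:
    - [[-0.1, 0, 0], [0, 0, 0]]
    - [[-0.25, 0, 0], [0, 0, 0]]
    - [[-0.45, 0, 0], [0, 0, 0]]
    - [[-0.6, 0, 0], [0, 0, 0]]
    - [[-0.6, 0, 0], [0, 0, 0]]

```text
time_s: 11.05
tcp_pos: [0.5663, -0.0434, 0.1476]
eef_rot: [25.6, 89.6, 26.3]
contact_force: [0.2, 0.4, -0.7]
gripper_width: 0.0879
```

```bash
python3 - <<'E'
from h import *
pair("cork",.03,"stand",.065,2)
E
```

```text
[ 0.5653 -0.0435  0.1458] [-0.6  0.2 -0.8] 0.08753636790815907
   cork 0.66 0.0449 [ 0.5643 -0.0436] 0.0003 ((0.5642738342285156, -0.04361769184470177), 0.02993214689195156)
   stand 0.91 0.0309 [ 0.5644 -0.0435] 0.0013 ((0.5639891028404236, -0.043279729783535004), 0.06531892716884613)
[ 0.5637 -0.0437  0.1433] [ 0.2 -0.5 -0.5] 0.0876498422881296
   cork 0.85 0.0449 [ 0.5644 -0.0436] 0.0003 ((0.5644553899765015, -0.04364398494362831), 0.02999982424080372)
   stand 0.72 0.0309 [ 0.5644 -0.0435] 0.0015 ((0.5646975636482239, -0.043297331780195236), 0.06540007889270782)
```

send_rows:
  plan:
    - [[0, -0.25, -0.15], [0, 0, 0]]
    - [[0, -0.5, -0.3], [0, 0, 0]]
    - [[0, -0.75, -0.45], [0, 0, 0]]
    - [[0, -1, -0.63], [0, 0, 0]]
    - [[0, -1, -0.63], [0, 0, 0]]

```text
time_s: 11.85
tcp_pos: [0.4672, -0.1976, 0.1421]
eef_rot: [156.6, 89.7, 157.1]
contact_force: [-0.7, -0.2, 1.0]
gripper_width: 0.088
```

send_rows:
  plan:
    - [[0, -0.25, 0], [0, 0, 0]]
    - [[0, -0.5, 0], [0, 0, 0]]
    - [[0, -0.75, 0], [0, 0, 0]]
    - [[0, -0.93, 0], [0, 0, 0]]
    - [[0, -0.93, 0], [0, 0, 0]]

```text
time_s: 12.35
tcp_pos: [0.468, -0.3396, 0.1406]
eef_rot: [162.3, 89.6, 162.6]
contact_force: [0.5, 0.6, 0.4]
gripper_width: 0.0874
```

```bash
python3 - <<'E'
from h import *
c=pair("roundel",.025,"foam",.06,4); save(c,"w4")
E
```

```text
[ 0.4678 -0.3383  0.1406] [ 0.1  0.3 -0.4] 0.08751167180247431
   roundel 0.72 0.0352 [ 0.47   -0.3329] 0.0003 ((0.47004708647727966, -0.332938015460968), 0.02505013346672058)
   foam 0.86 0.021 [ 0.4545 -0.3188] 0.0117 ((0.453646183013916, -0.31739187240600586), 0.08051861822605133)
[ 0.4681 -0.3365  0.1413] [-0.1  0.1 -0.9] 0.08735580529995243
   roundel 0.8 0.0352 [ 0.4699 -0.3328] 0.0004 ((0.4698818325996399, -0.3328287601470947), 0.024958662688732147)
   foam 0.71 0.0209 [ 0.4531 -0.3174] 0.0128 ((0.45367515087127686, -0.31794336438179016), 0.08106117695569992)
[ 0.4685 -0.3363  0.1419] [0.1 0.4 0.1] 0.08783010144574938
   roundel 0.82 0.0352 [ 0.47   -0.3328] 0.0003 ((0.4700549840927124, -0.33266201615333557), 0.02509126253426075)
   foam 0.73 0.0209 [ 0.4546 -0.3149] 0.0136 ((0.45369547605514526, -0.3174476623535156), 0.08191211521625519)
[ 0.4685 -0.3366  0.142 ] [ 0.9 -0.2 -0.1] 0.08764356651472735
   roundel 0.82 0.0352 [ 0.4699 -0.333 ] 0.0004 ((0.469759464263916, -0.3327454924583435), 0.02510038949549198)
   foam 0.55 0.0209 [ 0.4552 -0.3182] 0.0127 ((0.4543647766113281, -0.3175113797187805), 0.08215012401342392)
```

View pics/w4.png

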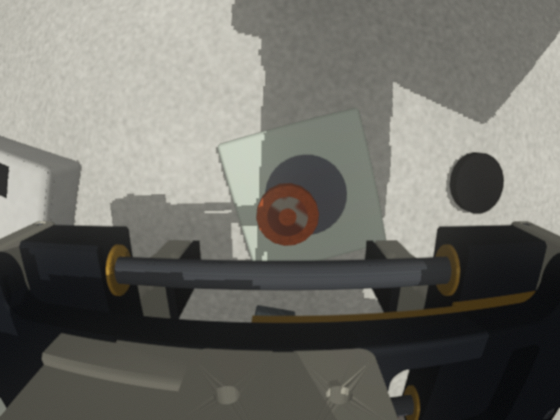

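The cork sits within 0.2 mm of the stand's centre. The roundel is at (288,214) in the view, face up, at world (0.470, -0.333). Descending.

send_rows:
  plan:
    - [[0.1, 0.02, 0.01], [0, 0, 0]]
    - [[0.22, 0.025, 0.01], [0, 0, 0]]
    - [[0.34, 0.025, 0.01], [0, 0, 0]]
    - [[0.42, 0.025, 0.01], [0, 0, 0]]
    - [[0.42, 0.025, 0.01], [0, 0, 0]]

```text
time_s: 13.45
tcp_pos: [0.4686, -0.3325, 0.0774]
eef_rot: [157.5, 89.5, 157.9]
contact_force: [0.7, -0.8, -0.0]
gripper_width: 0.0879
```

send_rows:
  plan:
    - [[0.06, 0, 0], [0, 0, 0]]
    - [[0.12, 0, 0], [0, 0, 0]]
    - [[0.18, 0, 0], [0, 0, 0]]
    - [[0.23, 0, 0], [0, 0, 0]]
    - [[0.23, 0, 0], [0, 0, 0]]

```text
time_s: 13.95
tcp_pos: [0.4676, -0.3321, 0.0417]
eef_rot: [158.0, 89.4, 158.4]
contact_force: [-0.2, 0.1, -0.2]
gripper_width: 0.0875
```

send_rows:
  plan:
    - [[0, 0, 0], [0, 0, 0]]
    - [[0, 0, 0], [0, 0, 0]]
    - [[0, 0, 0], [0, 0, 0]]
    - [[0, 0, 0], [0, 0, 0]]
    - [[0, 0, 0], [0, 0, 0]]
  jaw: -1
  force: 15

```text
time_s: 14.45
tcp_pos: [0.4677, -0.3322, 0.0419]
eef_rot: [157.8, 89.4, 158.2]
contact_force: [0.3, -0.5, 0.3]
gripper_width: 0.0533
```

send_rows:
  plan:
    - [[0, 0, 0], [0, 0, 0]]
    - [[-0.15, 0, 0], [0, 0, 0]]
    - [[-0.35, 0, 0], [0, 0, 0]]
    - [[-0.55, 0, 0], [0, 0, 0]]
    - [[-0.55, 0, 0], [0, 0, 0]]

```text
time_s: 14.95
tcp_pos: [0.4708, -0.3335, 0.1288]
eef_rot: [165.6, 89.9, 166.0]
contact_force: [-0.7, -0.8, 0.3]
gripper_width: 0.0497
```

send_rows:
  plan:
    - [[0, 0.25, 0.15], [0, 0, 0]]
    - [[0, 0.5, 0.3], [0, 0, 0]]
    - [[0, 0.75, 0.45], [0, 0, 0]]
    - [[0, 1, 0.6], [0, 0, 0]]
    - [[0, 1, 0.6], [0, 0, 0]]

```text
time_s: 15.45
tcp_pos: [0.562, -0.1791, 0.1284]
eef_rot: [150.3, 89.9, 151.0]
contact_force: [-0.1, -0.5, -0.4]
gripper_width: 0.049
```

send_rows:
  plan:
    - [[0.03, 0.25, 0], [0, 0, 0]]
    - [[0.06, 0.5, 0], [0, 0, 0]]
    - [[0.1, 0.7, 0], [0, 0, 0]]
    - [[0.15, 0.9, 0], [0, 0, 0]]
    - [[0.15, 0.9, 0], [0, 0, 0]]

```text
time_s: 15.95
tcp_pos: [0.5596, -0.0417, 0.1048]
eef_rot: [163.2, 89.8, 164.0]
contact_force: [-0.7, 0.1, -0.6]
gripper_width: 0.0493
```

```bash
python3 - <<'E'
from h import *
r.capture("wrist");r.capture("wrist")
c=pair("roundel",.025,"stand",.065,3);p,_=cur();mv(p,down(90))
E
```

```text
[ 0.5601 -0.0443  0.1058] [-0.3  0.1 -0.3] 0.049511329906150335
   roundel 0.59 0.0987 [ 0.5622 -0.044 ] 0.0003 ((0.5622971653938293, -0.04390878602862358), 0.025248849764466286)
[ 0.5603 -0.045   0.1061] [-0.   0.2 -0.5] 0.04925083845775597
   roundel 0.74 0.0991 [ 0.5625 -0.0451] 0.0003 ((0.5624589920043945, -0.04511250928044319), 0.025141412392258644)
   stand 0.97 0.0309 [ 0.5644 -0.0435] 0.0004 ((0.5643441081047058, -0.0434689000248909), 0.06516049057245255)
[ 0.5603 -0.0448  0.1061] [-0.2 -0.2  0.4] 0.049303218848837184
   roundel 0.38 0.0148 [ 0.4417 -0.1451] 0.0046 ((0.44312822818756104, -0.14751069247722626), 0.030307864770293236)
   stand 0.98 0.0309 [ 0.5644 -0.0435] 0.0005 ((0.5642836093902588, -0.04365077614784241), 0.06509079039096832)
shift [0.0, 0.0, 0.0] turn [0.015, -0.001, -0.001]
```

send_rows:
  plan:
    - [[0.06, 0.009, 0.013], [0, 0, 0]]
    - [[0.12, 0.009, 0.013], [0, 0, 0]]
    - [[0.18, 0.009, 0.013], [0, 0, 0]]
    - [[0.22, 0.009, 0.013], [0, 0, 0]]
    - [[0.22, 0.009, 0.013], [0, 0, 0]]

```text
time_s: 17.0
tcp_pos: [0.5613, -0.0433, 0.0716]
eef_rot: [175.5, 89.8, 176.2]
contact_force: [0.4, -0.8, -0.3]
gripper_width: 0.0494
```

```bash
python3 - <<'E'
from h import *
r.capture("wrist")
c=pair("roundel",.025,"stand",.065,3)
E
```

```text
[ 0.5622 -0.0432  0.0728] [ 0.2 -0.3 -0.1] 0.04935460282570142
   roundel 0.85 0.0654 [ 0.564  -0.0434] 0.0003 ((0.5640023350715637, -0.04351675510406494), 0.025090666487812996)
   stand 0.68 0.0309 [ 0.5646 -0.0435] 0.0016 ((0.5603671669960022, -0.04345704987645149), 0.06375209987163544)
[ 0.5625 -0.0431  0.0734] [ 1.1 -0.1 -0.6] 0.049974021648474296
   roundel 0.61 0.0664 [ 0.5647 -0.0433] 0.0004 ((0.5649195909500122, -0.043008606880903244), 0.025402095168828964)
   stand 0.9 0.0309 [ 0.5642 -0.0435] 0.0019 ((0.56251460313797, -0.043469127267599106), 0.06442709267139435)
[ 0.5624 -0.0432  0.0734] [ 0.6 -0.2 -0.4] 0.04942302730394753
   roundel 0.87 0.0665 [ 0.5647 -0.0436] 0.0003 ((0.5645989775657654, -0.043433621525764465), 0.025118181481957436)
   stand 0.78 0.0309 [ 0.5646 -0.0434] 0.001 ((0.5622555613517761, -0.043508365750312805), 0.06438395380973816)
```

send_rows:
  plan:
    - [[0.015, 0, 0], [0, 0, 0]]
    - [[0.03, 0, 0], [0, 0, 0]]
    - [[0.042, 0, 0], [0, 0, 0]]
    - [[0.05, 0, 0], [0, 0, 0]]
    - [[0.054, 0, 0], [0, 0, 0]]

```text
time_s: 18.0
tcp_pos: [0.5624, -0.0432, 0.0658]
eef_rot: [133.3, 90.0, 134.0]
contact_force: [-3.6, 0.2, 11.5]
gripper_width: 0.0493
```

send_rows:
  plan:
    - [[0, 0, 0], [0, 0, 0]]
    - [[0, 0, 0], [0, 0, 0]]
    - [[0, 0, 0], [0, 0, 0]]
    - [[0, 0, 0], [0, 0, 0]]
    - [[0, 0, 0], [0, 0, 0]]

```text
time_s: 18.5
tcp_pos: [0.5626, -0.0432, 0.0659]
eef_rot: [118.0, 90.0, 118.7]
contact_force: [-0.6, -0.6, 2.9]
gripper_width: 0.0493
```

send_rows:
  plan:
    - [[0, 0, 0], [0, 0, 0]]
    - [[0, 0, 0], [0, 0, 0]]
    - [[0, 0, 0], [0, 0, 0]]
    - [[0, 0, 0], [0, 0, 0]]
    - [[0, 0, 0], [0, 0, 0]]
  jaw: 1

```text
time_s: 19.0
tcp_pos: [0.5625, -0.0432, 0.0658]
eef_rot: [130.0, 90.0, 130.8]
contact_force: [0.1, 0.1, -0.2]
gripper_width: 0.0838
```

send_rows:
  plan:
    - [[-0.1, 0, 0], [0, 0, 0]]
    - [[-0.35, 0, 0], [0, 0, 0]]
    - [[-0.65, 0, 0], [0, 0, 0]]
    - [[-1, 0, 0], [0, 0, 0]]
    - [[-1, 0, 0], [0, 0, 0]]

```text
time_s: 19.5
tcp_pos: [0.566, -0.0432, 0.2231]
eef_rot: [6.4, 89.4, 7.2]
contact_force: [1.0, -0.0, 0.1]
gripper_width: 0.0878
```

```bash
python3 - <<'E'
from h import *
c=pair("roundel",.025,"cork",.03,2); save(c,"w5"); look(["roundel"],"top")
E
```

```text
[ 0.5646 -0.043   0.2202] [0.3 0.6 0.2] 0.08767375855585323
   roundel 0.91 0.0592 [ 0.5646 -0.0434] 0.0004 ((0.5646378993988037, -0.04327333718538284), 0.025093168020248413)
   cork 0.78 0.0447 [ 0.5646 -0.0437] 0.0004 ((0.5643009543418884, -0.04365868121385574), 0.03010329231619835)
[ 0.5618 -0.0433  0.2149] [-0.3  0.2  0.8] 0.08719320142777479
   roundel 0.6 0.0593 [ 0.5645 -0.0435] 0.0006 ((0.5646397471427917, -0.043448854237794876), 0.024928195402026176)
   cork 0.62 0.0447 [ 0.5646 -0.0436] 0.0003 ((0.5642163753509521, -0.043473321944475174), 0.030044542625546455)
roundel 0.45 [293. 223.] 105 z 0.0599 mean [ 0.5468 -0.0417] circ 0.5499 -0.041 0.018
```

View pics/w5.png

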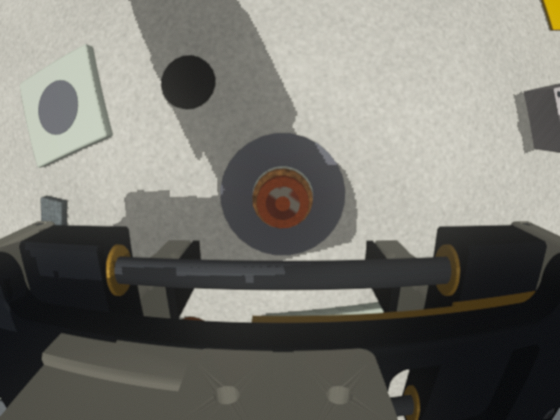

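send_rows:
  plan:
    - [[-0.05, 0.25, -0.1], [0, 0, 0]]
    - [[-0.1, 0.5, -0.2], [0, 0, 0]]
    - [[-0.15, 0.75, -0.3], [0, 0, 0]]
    - [[-0.2, 1, -0.5], [0, 0, 0]]
    - [[-0.2, 1, -0.5], [0, 0, 0]]

```text
time_s: 20.4
tcp_pos: [0.4833, 0.109, 0.2452]
eef_rot: [158.1, 89.8, 159.0]
contact_force: [1.0, 0.2, 0.4]
gripper_width: 0.0877
```

send_rows:
  plan:
    - [[0, 0.25, -0.07], [0, 0, 0]]
    - [[0, 0.5, -0.14], [0, 0, 0]]
    - [[0, 0.75, -0.2], [0, 0, 0]]
    - [[0, 1, -0.28], [0, 0, 0]]
    - [[0, 1, -0.28], [0, 0, 0]]

```text
time_s: 20.9
tcp_pos: [0.438, 0.2613, 0.2446]
eef_rot: [173.1, 89.8, 174.3]
contact_force: [0.1, -0.5, -0.5]
gripper_width: 0.0877
```

```bash
python3 - <<'E'
from h import *
r.capture("wrist"); r.capture("wrist")
c,o=look(["torch","holder"],tol=.005); c,o=look(["torch","holder"],tol=.005); save(c,"w6"); s=r.get_state(); print(s["joints"].round(1),s["tcp_pos"],s["time_s"])
mv([.4455,.322,.21],down(90))
E
```

```text
torch 0.55 [356. 214.] 1580 z 0.1513 mean [0.4441 0.3211] circ 0.4452 0.3218 0.0126
holder 0.87 [336. 187.] 4506 z 0.0618 mean [0.4394 0.3176] circ 0.4446 0.3221 0.0553
torch 0.83 [356. 213.] 1561 z 0.1513 mean [0.4442 0.3212] circ 0.4451 0.3221 0.0128
holder 0.83 [335. 189.] 4614 z 0.0618 mean [0.4398 0.318 ] circ 0.4449 0.3219 0.0553
[  52.4    4.9  -19.8   -0.2  -65.4 -141.5] [0.43911091 0.25742027 0.24543845] 21.3
shift [0.237, 0.43, 0.05] turn [0.02, -0.003, -0.001]
```

View pics/w6.png

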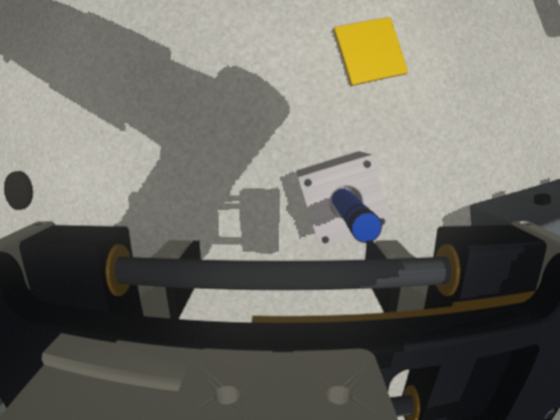

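The wrist view shows the roundel face up and concentric on the cork at (283,198), offset under 0.3 mm. In the second view the torch tail is at (366,226), which gives (0.445, 0.322). Now I'll grasp the torch.

send_rows:
  plan:
    - [[0.02, 0.12, 0.01], [0, 0, 0]]
    - [[0.05, 0.25, 0.02], [0, 0, 0]]
    - [[0.1, 0.38, 0.04], [0.02, 0, 0]]
    - [[0.1, 0.43, 0.04], [0.02, 0, 0]]
    - [[0.1, 0.43, 0.04], [0.02, 0, 0]]

```text
time_s: 21.8
tcp_pos: [0.444, 0.3233, 0.2297]
eef_rot: [-174.4, 89.8, -174.3]
contact_force: [0.2, 0.0, -0.4]
gripper_width: 0.0879
```

```bash
python3 - <<'E'
from h import *
r.capture("wrist"); r.capture("wrist")
c,o=look(["torch","holder"],tol=.005)
mv([o["torch"][0],o["torch"][1],.122],down(90)); print(cur()[0])
E
```

```text
torch 0.82 [283. 212.] 1657 z 0.1514 mean [0.4446 0.3221] circ 0.4454 0.3219 0.0129
holder 0.65 [284. 180.] 5221 z 0.0619 mean [0.4393 0.3231] circ 0.4447 0.3233 0.056
shift [0.725, 0.001, 0.011] turn [-0.001, -0.003, -0.002]
[0.44406663 0.32163449 0.2308083 ]
```

send_rows:
  plan:
    - [[0.15, 0, 0.01], [0, 0, 0]]
    - [[0.33, 0, 0.01], [0, 0, 0]]
    - [[0.52, 0, 0.01], [0, 0, 0]]
    - [[0.66, 0, 0.01], [0, 0, 0]]
    - [[0.72, 0, 0.01], [0, 0, 0]]

```text
time_s: 22.55
tcp_pos: [0.4447, 0.3206, 0.1212]
eef_rot: [-170.8, 89.8, -170.9]
contact_force: [-0.6, 0.3, -0.0]
gripper_width: 0.0876
```

send_rows:
  plan:
    - [[0, 0, 0], [0, 0, 0]]
    - [[0, 0, 0], [0, 0, 0]]
    - [[0, 0, 0], [0, 0, 0]]
    - [[0, 0, 0], [0, 0, 0]]
    - [[0, 0, 0], [0, 0, 0]]
  jaw: -1
  force: 35

```text
time_s: 23.05
tcp_pos: [0.445, 0.3209, 0.122]
eef_rot: [170.2, 89.8, 170.1]
contact_force: [0.3, -0.3, 0.5]
gripper_width: 0.0532
```

send_rows:
  plan:
    - [[0, 0, 0], [0, 0, 0]]
    - [[0, 0, 0], [0, 0, 0]]
    - [[0, 0, 0], [0, 0, 0]]
    - [[0, 0, 0], [0, 0, 0]]
    - [[0, 0, 0], [0, 0, 0]]

```text
time_s: 23.55
tcp_pos: [0.4449, 0.3209, 0.1219]
eef_rot: [172.1, 89.8, 172.0]
contact_force: [0.2, -0.1, 0.7]
gripper_width: 0.0235
```

send_rows:
  plan:
    - [[0, 0, 0], [0, 0, 0]]
    - [[-0.15, 0, 0], [0, 0, 0]]
    - [[-0.3, 0, 0], [0, 0, 0]]
    - [[-0.45, 0, 0], [0, 0, 0]]
    - [[-0.6, 0, 0], [0, 0, 0]]

```text
time_s: 24.05
tcp_pos: [0.4449, 0.3206, 0.2125]
eef_rot: [-178.3, 89.8, -178.4]
contact_force: [0.6, 0.3, -1.1]
gripper_width: 0.0235
```

send_rows:
  plan:
    - [[-0.2, 0, 0], [0, 0, 0]]
    - [[-0.4, 0, 0], [0, 0, 0]]
    - [[-0.6, 0, 0], [0, 0, 0]]
    - [[-0.6, 0, 0], [0, 0, 0]]
    - [[-0.6, 0, 0], [0, 0, 0]]

```text
time_s: 24.55
tcp_pos: [0.445, 0.3206, 0.3025]
eef_rot: [168.1, 89.8, 168.1]
contact_force: [-0.0, -0.6, -1.7]
gripper_width: 0.0235
```

```bash
python3 - <<'E'
from h import *
c=r.capture("scene"); save(c,"s2"); P=pts(c); t=r.trace(c,"torch")[0]; Q=P[t["mask"]]; print(t["score"],Q.min(0),Q.max(0)); s=r.get_state(); print(s["tcp_pos"],s["joints"].round(1),s["gripper_width"],s["time_s"])
L=np.array([.5645,-.0435,.058])
f=R.from_euler("x",-45,degrees=True)*down(90)
d=np.array([0,-1,-1])/2**.5; p=L-d*(.12+.112); print(p)
mv(p,f)
E
```

```text
0.78 [ 0.00559555  0.30706583 -0.0012739 ] [0.46402544 0.42654157 0.33336071]
[0.44468753 0.32012424 0.30113235] [  56.1    6.9  -10.1   -0.2  -73.3 -146.1] 0.02355037128118379 24.65
[0.5645     0.12054877 0.22204877]
shift [0.525, -1.329, 0.803] turn [0.001, -0.007, -0.998]
```

View pics/s2.png

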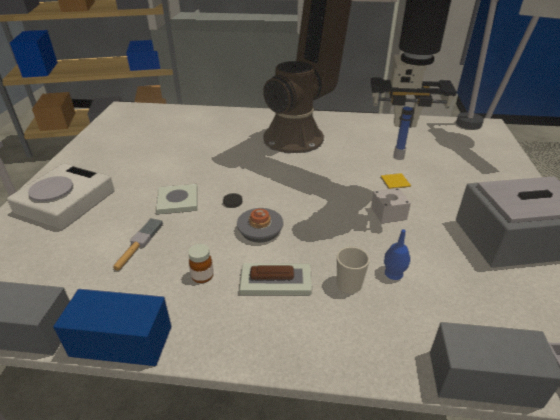

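The torch is held clear of the holder at (403,128). I'll approach and lean it in stages at height.

send_rows:
  plan:
    - [[0, -0.12, 0.2], [0, 0, -0.1]]
    - [[0, -0.25, 0.4], [0, 0, -0.2]]
    - [[0, -0.37, 0.6], [0, 0, -0.3]]
    - [[0, -0.5, 0.8], [0, 0, -0.4]]
    - [[0, -0.5, 0.8], [0, 0, -0.45]]

```text
time_s: 25.15
tcp_pos: [0.5664, 0.243, 0.2974]
eef_rot: [-91.4, 69.3, -91.5]
contact_force: [-0.0, -0.1, -2.1]
gripper_width: 0.0232
```

```bash
cat >> h.py <<'E'
ROUND=np.array([.5645,-.0435,.058])
def fin(dist=.12,lens=.112,tilt=45,phi=90):
    f=R.from_euler("x",-tilt,degrees=True)*down(90); f=R.from_euler("z",phi-90,degrees=True)*f
    d=f.as_matrix()[:,0]; p=ROUND-d*(dist+lens); s=r.get_state(); print(s["time_s"],s["tcp_pos"].round(4),s["joints"].round(1),s["gripper_width"],"goal",p.round(4)); mv(p,f)
E
python3 -c "
from h import *
r.capture('wrist');r.capture('wrist')
fin()"
```

```text
25.25 [0.5643 0.2448 0.2973] [  49.2   19.9   -1.7   12.9  -84.7 -142.2] 0.023533423064792235 goal [0.5645 0.1205 0.222 ]
shift [0.761, -0.599, 0.008] turn [0.004, -0.011, -0.542]
```

send_rows:
  plan:
    - [[0.08, -0.06, 0], [0, 0, -0.12]]
    - [[0.16, -0.12, 0], [0, 0, -0.24]]
    - [[0.24, -0.18, 0], [0, 0, -0.36]]
    - [[0.32, -0.25, 0], [0, -0.01, -0.48]]
    - [[0.38, -0.3, 0], [0, -0.01, -0.54]]

```text
time_s: 25.75
tcp_pos: [0.5627, 0.1826, 0.2584]
eef_rot: [-90.4, 44.9, -90.0]
contact_force: [0.0, 0.4, -1.7]
gripper_width: 0.0238
```

```bash
python3 - <<'E'
from h import *
r.capture("wrist");r.capture("wrist")
fin()
for cam in ("scene","top","wrist"):
    c=r.capture(cam); P=wpts(c) if cam=="wrist" else pts(c)
    for t in r.trace(c,"torch")[:1]:
        Q=P[t["mask"]&(c["range_z"]>0)]; Q=Q[(Q[:,2]>.1)&(abs(Q[:,0]-.565)<.04)]
        p,R0=cur(); l=R0.inv().apply(Q-p); print(cam,t["score"],len(Q),"tool-frame pct",np.percentile(l,[1,50,99],axis=0).round(4).tolist())
    if cam=="scene": save(c,"s3")
E
```

```text
25.85 [0.5626 0.182  0.2578] [  51.7   27.3  -11.    25.8  -89.9 -150.6] 0.02307959968919338 goal [0.5645 0.1205 0.222 ]
shift [0.458, -0.121, 0.013] turn [0.008, -0.003, 0.0]
scene 0.69 543 tool-frame pct [[-0.027, -0.0133, -0.0049], [0.0458, -0.0029, 0.0082], [0.1116, 0.0123, 0.0146]]Traceback (most recent call last):
  File "<stdin>", line 8, in <module>
    return _quantile_unchecked(
        a, q, axis, out, overwrite_input, method, keepdims, weights)
    return _ureduce(a,
                    func=_quantile_ureduce_func,
    ...<5 lines>...
                    overwrite_input=overwrite_input,
                    method=method)
    r = func(a, **kwargs)
    result = _quantile(arr,
                       quantiles=q,
    ...<2 lines>...
                       out=out,
                       weights=wgt)
    slices_having_nans = np.isnan(arr[-1, ...])
                                  ~~~^^^^^^^^^
IndexError: index -1 is out of bounds for axis 0 with size 0
```

send_rows:
  plan:
    - [[0.1, -0.03, 0], [0, 0, 0]]
    - [[0.2, -0.06, 0.01], [0, 0, 0]]
    - [[0.3, -0.09, 0.01], [0, 0, 0]]
    - [[0.4, -0.11, 0.013], [0, 0, 0]]
    - [[0.458, -0.121, 0.013], [0, 0, 0]]

```text
time_s: 26.55
tcp_pos: [0.5661, 0.1205, 0.2245]
eef_rot: [-90.1, 45.4, -90.0]
contact_force: [-0.8, 0.3, -0.7]
gripper_width: 0.0233
```

send_rows:
  plan:
    - [[0, 0, 0], [0, 0, 0]]
    - [[0, 0, 0], [0, 0, 0]]
    - [[0, 0, 0], [0, 0, 0]]
    - [[0, 0, 0], [0, 0, 0]]
    - [[0, 0, 0], [0, 0, 0]]

```text
time_s: 27.05
tcp_pos: [0.5662, 0.121, 0.2246]
eef_rot: [-90.1, 45.4, -90.0]
contact_force: [-0.6, 0.6, -1.1]
gripper_width: 0.0232
```

```bash
python3 - <<'E'
from h import *
fin()
c=r.capture("scene"); P=pts(c); save(c,"s4")
Q=P[r.trace(c,"torch")[0]["mask"]]; Q=Q[(Q[:,2]>.1)&(abs(Q[:,0]-.565)<.04)]
p,R0=cur(); l=R0.inv().apply(Q-p); print(len(Q),np.percentile(l,[1,50,99],axis=0).round(4).tolist())
A=l[(l[:,0]>.02)&(l[:,0]<.07)]; k=np.polyfit(A[:,0],A[:,1],1); print("in-hand slope deg",np.degrees(np.arctan(k[0])))
d=R0.as_matrix()[:,0]; lens=p+d*.112; print("lens",lens.round(4),"dist",np.linalg.norm(ROUND-lens),"tilt",np.degrees(np.arccos(-d[2])),"axis miss",np.linalg.norm(np.cross(ROUND-lens,d)))
for n in("roundel","cork"):
  t=r.trace(c,n)
  if t: T=P[t[0]["mask"]]; print(n,t[0]["score"],np.median(T,0).round(4))
E
```

```text
27.05 [0.5662 0.121  0.2246] [  47.8   25.8  -18.7   28.4  -82.6 -151. ] 0.023200566962124466 goal [0.5645 0.1205 0.222 ]
shift [0.014, 0.01, -0.011] turn [0.002, 0.001, -0.008]
518 [[-0.0299, -0.0132, -0.0077], [0.0403, -0.0029, 0.0094], [0.108, 0.0126, 0.0155]]
in-hand slope deg -0.5150377946391618
lens [0.5662 0.0421 0.1448] dist 0.12194352026336373 tilt 44.63529833203493 axis miss 0.0016851479261882278
roundel 0.47 [ 0.5734 -0.0403  0.0581]
cork 0.48 [ 0.5872 -0.0346  0.0417]
```

View pics/s4.png

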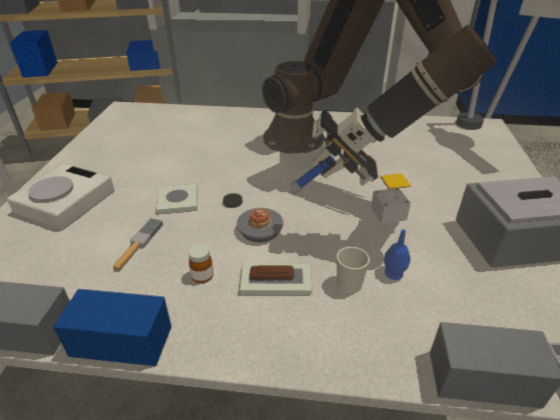

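The torch lens at (297,188) points down at the roundel at (260,216), 12.2 cm away and 44.6° from vertical. The beam axis misses the roundel's centre by 1.7 mm. Everything is still, so I'm handing in.

```bash
python3 -c "
from h import *
print(r.get_state()['qd'].round(2)); print(r.close_job())"
```

```text
[-0.06 -0.09  0.02  0.02 -0.02  0.02]
the job is handed in; nothing more can be done
None
```

The job is done and handed in at about 27 s of the 61 s allowed. The cork is on the stand with the roundel face up on it, and the arm is holding the torch still over the roundel.

- **Cork and roundel:** the wrist camera put the cork within about 0.2 mm of the stand's centre and the roundel within 0.3 mm of the cork's centre. Both were lowered until the wrist felt contact (5 N and 11.5 N at those readings) and only then released.
- **Torch:** lens 12.2 cm from the roundel's face, leaning 44.6° from vertical, with the beam axis passing 1.7 mm from the roundel's centre. The lens position comes from the arm's pose and the grip height; the scene camera agreed to about 4 mm. The torch sat straight in the jaws (about 0.5° off) and the joints were at rest.
- **Other things:** the final picture shows the rest of the table unchanged by eye; I did not remeasure it.

**Checks that disagreed:** in the first scene picture the network labelled the holder as the roundel, so I ignored that. The wide cameras' position readings differed by several mm, so I relied on the wrist camera for placing. With the arm above the stand, the top camera saw only part of the roundel and gave an offset position. In the last scene picture the network's roundel and cork positions, from side-on partial views with low scores, came out 9–25 mm off the wrist camera's. The picture itself shows the roundel still on the cork.

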